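# Close the guard and start the key cutter

### The arm

A 6-joint arm with a two-finger parallel gripper is mounted at the origin on the work surface. World frame = base frame: x ahead of the robot, y to its left, z up, the work surface at z = 0. Lengths are in m, angles in rad, forces in N, time in s.
With the tool pointing down it reaches from about 0.375 to 0.975 m from the base axis. Payload 3.8 kg.
Tool frame: the origin (TCP) lies on the centre line of the jaws, within the pads' length; the fingertips stand 25 mm ahead of it and the grasp point (between the pads) lies 6 mm ahead of it; z points along the fingers, y is the line along which they close (so a half turn about z gives the same grasp; the last joint's range is limited). The gripper opens to 85 mm and grips with 20 to 120 N. Pads are 22 mm wide; open, the fingers measure 114 mm over their backs; the gripper's body (76 mm by 85 mm) begins 54 mm behind the grasp point. The pads swing forward as they close: fully open they stand 13 mm farther back than shut.
Start: joints at [1.142, 0.264, 1.604, -0, 1.274, -0.037], TCP at [0.258, 0.624, 0.256] pointing down, gripper open.
Joint ranges: [-2.63, 2.63], [-0.94, 2.18], [0.31, 2.57], [-1.31, 4.45], [0, 2.66], [-2.55, 2.55]. Speed limits (rad/s): [2.57, 2.57, 3.14, 3.14, 3.14, 3.14].

### API

Orientations are given as a unit quaternion [w, x, y, z].
In Python, from bench import bot gives the robot as it stands. The module is installed in compiled form; this text tells all that it offers. Calls block until the motion is done:
- bot.goto(position, orientation): joint-space move of the TCP to a pose.
- bot.move_l(position, velocity=0.15, ori=None): straight line of the TCP; ori=None keeps the orientation; velocity is the mean speed in m/s.
- bot.goto_joints(angles): joint-space move.
- bot.command_gripper(opening, squeeze=None): finger opening in m; squeeze is the grip in N (None keeps the last); returns when the fingers have stopped.
- bot.wait(seconds).
- bot.inverse_kinematics(position, orientation): joint angles nearest the present ones, or None.
- bot.camera(name): name is "side" or "top"; returns a dict with "img" (480x640x3 uint8, blue, green, red), "z_map" (480x640 float32, m along the optical axis (not along the pixel's ray), 0 where there is no reading), "K" (3x3 intrinsics, pixels), "extrinsics" (4x4, takes a point from camera to world coordinates). Camera axes: x right, y down, z forward; pixel columns grow to the right and rows downward; lengths in m; the calibration is good to about 2 mm. A picture is of the moment at which its call begins.
A pose or a line that the arm cannot do raises bot.IKError and nothing moves.
- bot.sign_off(): hands the job in; it is judged then, once.
Readings, each from a call of its own:
- bot.get_time(): time.
- bot.get_q(): joint angles.
- bot.get_joint_velocities(): joint speeds.
- bot.get_joint_torque(): joint torques, N m.
- bot.get_tool_pos(): TCP position.
- bot.get_ee_rot(): TCP orientation.
- bot.get_contact_force(): force on the tool from outside, world axes, zero at the start.
- bot.get_torque(): the same for the moment, N m.
- bot.get_gripper_width(): finger opening in m.
- bot.get_finger_force(): force on a finger pad.
Only numpy, scipy, OpenCV 4.12 (cv2) and the standard library are available. Lean on these libraries where they do the work, as an engineer would, in place of code of your own. Each camera call takes 0.05 s, during which the arm holds its last target. There are 200 camera calls.

### The job

Start the key-cutting machine: gently push its raised red guard fully down, and only then with the fingertips gently press the green button on the control desk right down, and withdraw so that it springs back up. Do not press the red, yellow or blue buttons, leave the guard closed, and leave the loose key, padlock, brush, screwdriver and oil bottle where they lie; nothing needs gripping, and nothing may be lifted.

Things in the scene. Friction and masses are not known exactly. Their poses are not given: they have to be found in the camera images.
- cutter: the grey fixed key-cutting machine, 260 (x) by 340 (y) mm, left or right on the bench. Origin: centre of its underside; z up, its front faces its own -x. Its rear half (own x +20 to +130 mm) is a housing 160 mm high with a 22 mm high black cap on one corner. In front: motor drum, brass cutter wheel and vices, all under 150 mm high, covered by the guard when closed.
- guard (a joint): opening angle of the red guard in rad: 0 = fully closed (level, at its stop); starts at 0.55 to 0.95; most 1.25. A flat red plate 120 mm long, 240 mm wide, 5 mm thick, hinged along the machine's y at machine x = +30 mm, 166 mm above the bench; it reaches from there to the machine's -x and its free edge swings up. A friction hinge (0.15 N m, plate 0.15 kg) holds it where it is left.
- guard_edge (a point): middle of the guard's free edge, on its upper face, 120 mm from the hinge; moves with the guard. Closed, the upper face is level, 168.5 mm above the bench. A straight downward push of a few N on the upper face about 40 mm from the hinge (machine x = -10 mm) swings it closed.
- desk: the control desk, a fixed light-grey box 130 (x) by 280 (y) by 50 mm high carrying four round push buttons in a row along its own y, 64 mm apart, in any order of colours. Origin: centre of its underside on the bench.
- green_top (a point): centre of the top face of the GREEN button (the start button, the one to press), 28 mm across in a black housing; pressed straight down; moves with the plunger.
- green (a joint): value of the green push button's plunger in m: 0 = fully up, 0.006 = pressed right down (spring return; about 5 N takes it fully down). To be pressed.
- red_top (a point): centre of the top face of the RED button, same size as the green one; to be left alone.
- red (a joint): value of the red push button's plunger in m: 0 = fully up, 0.006 = pressed right down (spring return; about 5 N takes it fully down). Must not be pressed.
- yellow_top (a point): centre of the top face of the YELLOW button, same size as the green one; to be left alone.
- yellow (a joint): value of the yellow push button's plunger in m: 0 = fully up, 0.006 = pressed right down (spring return; about 5 N takes it fully down). Must not be pressed.
- blue_top (a point): centre of the top face of the BLUE button, same size as the green one; to be left alone.
- blue (a joint): value of the blue push button's plunger in m: 0 = fully up, 0.006 = pressed right down (spring return; about 5 N takes it fully down). Must not be pressed.
- key: loose steel key lying flat, 66 mm long, 26 mm head, 4 mm thick; in front of the desk (on its robot side). Origin on the bench under it. Leave alone.
- padlock: loose brass padlock lying flat, 45 by 40 by 22 mm with a steel shackle; beyond the desk. Origin under its body. Leave alone.
- brush: loose bench brush, 160 mm long, lying along its own x, beyond the desk. Leave alone.
- screwdriver: loose screwdriver, 170 mm long, lying along its own x, beyond the machine. Leave alone.
- oil: loose oil bottle, 44 mm across, 110 mm high, upright in the gap beyond the machine and the desk. Origin at the centre of its underside. Leave alone.

How it is judged:
By the outcome, as a careful person would: the job done as asked, in the order asked, and still so for the second after the job is handed in, with the robot touching nothing.
It also fails if it takes over 48 s, if anything falls off the work surface, if the arm or the gripper's body presses on something with over 40 N, if the wrist force passes 120 N, or if a joint passes its speed limit or range.

## Working session

There is one attempt and no reset: what is moved stays moved. The work goes in short steps, each a Python script; the robot and the scene stay as the last script left them, time stands still between calls to the robot, and variables do not carry over. Pictures are saved under pics/ and viewed, at most 10 in all, crops included, and the job is handed in when it is done.

```bash
mkdir -p pics
cat > h.py <<'E'
import numpy as np, cv2
from bench import bot
def cloud(c):
    z=c["z_map"]; K=c["K"]; T=np.array(c["extrinsics"])
    v,u=np.mgrid[0:480,0:640]
    P=np.stack([(u-K[0][2])/K[0][0]*z,(v-K[1][2])/K[1][1]*z,z],-1)
    W=P@T[:3,:3].T+T[:3,3]; W[z<=0]=np.nan
    return W
E
python3 - <<'E'
from h import *
for n in("top","side"):
    c=bot.camera(n); cv2.imwrite(f"pics/{n}0.png",c["img"]); np.savez(f"{n}0.npz",**c)
    print(n,np.round(c["extrinsics"],3).tolist(),np.round(c["K"],1).tolist())
print(bot.get_time(),bot.get_ee_rot())
E
```

```text
top [[0.019, -0.978, 0.209, 0.385], [-1.0, -0.02, 0.001, 0.016], [0.003, -0.209, -0.978, 1.09], [0.0, 0.0, 0.0, 1.0]] [[486.4, 0.0, 318.0], [0.0, 486.4, 242.7], [0.0, 0.0, 1.0]]
side [[-0.899, -0.293, 0.325, 0.324], [-0.438, 0.599, -0.67, 0.55], [0.002, -0.745, -0.667, 0.65], [0.0, 0.0, 0.0, 1.0]] [[486.2, 0.0, 325.4], [0.0, 486.2, 243.6], [0.0, 0.0, 1.0]]
0.1 [-2.37431214e-04  1.94626188e-01  9.80876960e-01 -9.90135754e-04]
```

View pics/top0.png

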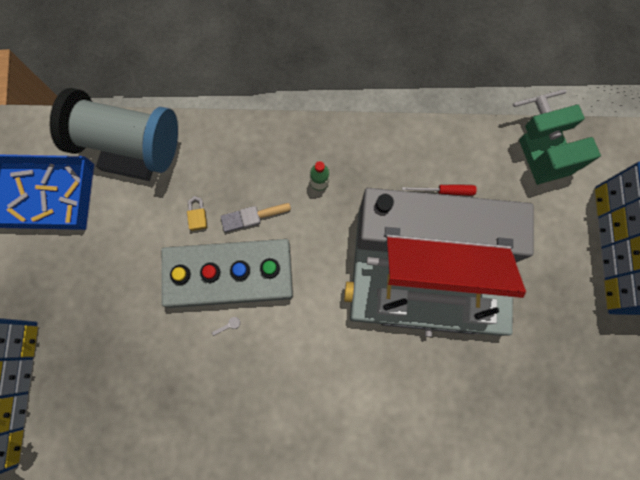

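View pics/side0.png

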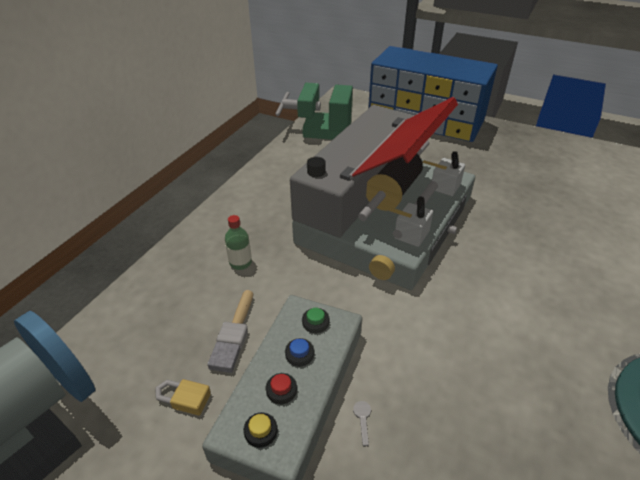

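The top view shows the desk on the left, with yellow (179,274), red (209,271), blue (239,269) and green (269,267). The machine is on the right, with its raised red guard around (455,265). The side view agrees, with green at (316,318). Next I'll measure these positions in both views.

Run:
```python
from h import *
C={n:dict(np.load(n+"0.npz")) for n in("top","side")}
W={n:cloud(C[n]) for n in C}
R={"green":((45,80),[(269,267),(316,316)]),"blue":((105,130),[(239,269),(299,349)]),"red":((172,8),[(209,271),(280,384)]),"yellow":((20,35),[(179,274),(261,427)]),"guard":((172,8),[(455,265),(410,137)])}
cen={}
def ray(n,p):
    K,T=C[n]["K"],C[n]["extrinsics"]; d=T[:3,:3]@np.linalg.inv(K)@[p[0],p[1],1]; return T[:3,3],d/np.linalg.norm(d)
for k,((a,b),pts) in R.items():
    rs=[]
    for n,p in zip(C,pts):
        hsv=cv2.cvtColor(C[n]["img"],cv2.COLOR_BGR2HSV); H,S,V=[hsv[...,i].astype(int) for i in range(3)]
        m=((H>=a)&(H<=b) if a<b else (H>=a)|(H<=b))&(S>120)&(V>60)
        lab=cv2.connectedComponentsWithStats(m.astype(np.uint8))
        l=lab[1][p[1],p[0]]; mm=lab[1]==l
        w=W[n][mm]; w=w[~np.isnan(w[:,0])]
        if k!="guard":
            ws=w[w[:,2]>np.nanmax(w[:,2])-.008] if 0 else w
            q=lab[3][l]; rs.append(ray(n,q)); print(k,n,q.round(1),mm.sum(),"med",np.median(w,0).round(4),"zrange",np.percentile(w[:,2],[5,95]).round(4))
        else:
            mm=cv2.erode(mm.astype(np.uint8),np.ones((5,5)))>0; w=W[n][mm]; w=w[~np.isnan(w[:,0])]
            c=w.mean(0); nv=np.linalg.svd(w-c,full_matrices=False)[2][2]; nv*=np.sign(nv[2])
            box=cv2.approxPolyDP(cv2.convexHull(np.argwhere(lab[1]==l)[:,::-1].astype(np.int32)),6,True)[:,0]
            print("guard",n,"c",c.round(4),"n",nv.round(4),"tilt",np.arccos(nv[2]).round(3))
            for q in box:
                o,d=ray(n,q); t=nv@(c-o)/(nv@d); print(q,(o+t*d).round(4))
    if rs:
        (o1,d1),(o2,d2)=rs; s=np.linalg.lstsq(np.stack([d1,-d2],1),o2-o1,rcond=None)[0]
        p1,p2=o1+s[0]*d1,o2+s[1]*d2; print(" tri",((p1+p2)/2).round(4),"gap",np.linalg.norm(p1-p2).round(4))
w=W["top"]; print("housing", w[225,380:520:30].round(3).tolist()); print("desk",w[290,180:280:30].round(3).tolist())
print("cap",w[204,384])
```

```text
green top [269.  266.9] 146 med [0.5485 0.1197 0.0722] zrange [0.0639 0.0752]
green side [315.2 314. ] 153 med [0.549  0.121  0.0709] zrange [0.0692 0.0724]
 tri [0.5494 0.1202 0.0699] gap 0.0003
blue top [238.8 268.9] 165 med [0.5431 0.1837 0.0721] zrange [0.0627 0.0763]
blue side [298.9 347.5] 288 med [0.5425 0.1859 0.0703] zrange [0.0629 0.0724]
 tri [0.5439 0.1844 0.0671] gap 0.0006
red top [208.5 271.1] 161 med [0.5372 0.2475 0.0728] zrange [0.063  0.0763]
red side [280.4 383.7] 353 med [0.5366 0.2493 0.0703] zrange [0.0621 0.0725]
 tri [0.5379 0.2482 0.0676] gap 0.0003
yellow top [178.2 273.3] 171 med [0.5318 0.3104 0.0719] zrange [0.0623 0.0753]
yellow side [259.3 425.2] 443 med [0.531  0.3126 0.0704] zrange [0.061  0.0724]
 tri [0.5318 0.3119 0.0681] gap 0.0002
guard top c [ 0.5328 -0.2299  0.2146] n [ 0.5984 -0.0467  0.7999] tilt 0.644
[525 292] [ 0.486  -0.3459  0.2429]
[391 285] [ 0.4925 -0.1108  0.2517]
[387 237] [ 0.5953 -0.1158  0.1746]
[510 249] [ 0.5763 -0.3518  0.175 ]
guard side c [ 0.5244 -0.2099  0.2195] n [ 0.5769 -0.0455  0.8155] tilt 0.617
[455  99] [ 0.482  -0.3334  0.2427]
[408 162] [ 0.4854 -0.0661  0.2551]
[352 175] [ 0.5897 -0.1023  0.1793]
[405 120] [ 0.5737 -0.3346  0.1777]
housing [[0.622, -0.104, 0.162], [0.624, -0.164, 0.16], [0.625, -0.223, 0.16], [0.626, -0.282, 0.16], [0.627, -0.341, 0.161]]
desk [[0.499, 0.31, 0.05], [0.499, 0.246, 0.054], [0.501, 0.182, 0.054], [0.502, 0.118, 0.051]]
cap [ 0.65915157 -0.1095931   0.18221551]
```

Both views agree. The button tops are at z≈0.071 and spaced 64 mm apart, with green at (0.549, 0.120). The guard hinge is near (0.586, -0.234, 0.17), with a tilt of about 0.63 and a machine yaw of about -0.08. I'll close the guard now, stopping on force.

```bash
cat >> h.py <<'E'
Q=np.array([0,0.0395,0.99922,0]); Q/=np.linalg.norm(Q)
def fz(): return np.array(bot.get_contact_force())[2]
def press(xy,z0,zmin,stop,v=0.03,step=.002):
    """feel straight down from TCP height z0 until the rise in upward force reaches stop"""
    f0=fz(); z=z0; log=[]
    while z>zmin:
        z-=step; bot.move_l([*xy,z],v); f=fz()-f0; log.append((round(z,4),round(float(bot.get_tool_pos()[2]),4),round(float(f),1)))
        if f>stop: break
    return log
E
python3 - <<'E'
from h import *
bot.command_gripper(0.0)
p=bot.get_tool_pos(); bot.move_l([p[0],p[1],.35],.2)
xy=[.545,-.2305]
bot.goto([*xy,.35],Q); print(bot.get_time(),bot.get_tool_pos(),bot.get_gripper_width(),bot.get_contact_force())
bot.move_l([*xy,.245],.1)
L=press(xy,.245,.186,9); print(L, bot.get_contact_force(),bot.get_time())
E
```

```text
4.6417 [ 0.54529869 -0.22986696  0.35001028] 0.00011163978555714496 [ 0.39128284 -0.41897157  0.83302362]
[(0.243, 0.2434, -0.5), (0.241, 0.2408, -1.0), (0.239, 0.2387, -0.3), (0.237, 0.2369, -1.5), (0.235, 0.235, -0.4), (0.233, 0.2329, 0.8), (0.231, 0.2308, 0.0), (0.229, 0.2287, 0.4), (0.227, 0.2267, -0.5), (0.225, 0.2247, -0.6), (0.223, 0.2228, -0.3), (0.221, 0.2208, -0.5), (0.219, 0.2187, -0.4), (0.217, 0.2168, 0.9), (0.215, 0.2148, -0.1), (0.213, 0.2128, 0.7), (0.211, 0.2108, -0.4), (0.209, 0.2088, -0.3), (0.207, 0.2068, -0.8), (0.205, 0.2048, 0.4), (0.203, 0.2028, 0.0), (0.201, 0.2008, -0.7), (0.199, 0.1988, -0.5), (0.197, 0.1968, 0.4), (0.195, 0.1947, -0.6), (0.193, 0.1935, 2.9), (0.191, 0.1934, 13.0)] [-4.64426387  2.32284731 13.36239435] 12.5917
```

Run:
```python
from h import *
bot.move_l([.545,-.2305,.30],.12); print(bot.get_time(),bot.get_contact_force())
c=bot.camera("side"); t=bot.camera("top"); cv2.imwrite("pics/both1.png",np.hstack([c["img"][40:300,240:540],t["img"][150:410,300:600]]))
for c in(c,t):
    w=cloud(c); hsv=cv2.cvtColor(c["img"],cv2.COLOR_BGR2HSV).astype(int)
    m=((hsv[...,0]<8)|(hsv[...,0]>172))&(hsv[...,1]>120)&(hsv[...,2]>60)
    g=w[m]; g=g[(g[:,2]>.12)&(g[:,2]<.28)&(g[:,1]<0)&(g[:,0]<.66)]
    A=np.c_[g[:,:2],np.ones(len(g))]; print(len(g),np.percentile(g[:,2],[5,50,95]),np.linalg.lstsq(A,g[:,2],rcond=None)[0],g[:,0].min(),g[:,0].max())
```

```text
13.65 [-0.23927759 -0.3524365  -0.15215311]
4564 [0.16425767 0.16723443 0.16871289] [ 0.01765686 -0.00265786  0.1569975 ] 0.4606867642343738 0.5949203776707477
5073 [0.16620357 0.16902888 0.1717392 ] [ 0.0032321  -0.00116741  0.16698899] 0.46755548448668327 0.5949647580987734
```

View pics/both1.png

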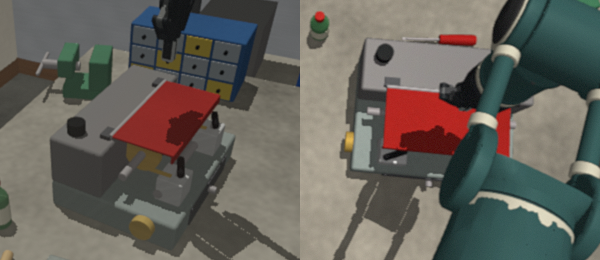

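The left crop (side) and right crop (top) show the guard lying level. Depth puts it at z≈0.168–0.169 with a slope of about 0, and the force rose at a tip height of 0.1684, so it is closed against its stop. Next is the green button.

Run:
```python
from h import *
xy=[.549,.1205]
bot.goto([*xy,.26],Q); bot.move_l([*xy,.104],.12); print(bot.get_time(),bot.get_tool_pos())
L=press(xy,.104,.080,8,step=.001); print(L,bot.get_contact_force()); bot.wait(.2); print(bot.get_tool_pos(),bot.get_contact_force())
for n in("top","side"): cv2.imwrite(f"pics/p_{n}.png",bot.camera(n)["img"])
bot.move_l([*xy,.115],.05); bot.move_l([*xy,.28],.15); print(bot.get_time(),bot.get_contact_force())
bot.goto([.40,.0,.35],Q)
C=[bot.camera(n) for n in("side","top")]
cv2.imwrite("pics/both2.png",np.hstack([C[0]["img"][40:440,120:520],C[1]["img"][140:540,150:550] if 0 else cv2.resize(C[1]["img"],(400,400))]))
for c in C:
    w=cloud(c); h=cv2.cvtColor(c["img"],cv2.COLOR_BGR2HSV).astype(int)
    m=(abs(h[...,0]-62)<18)&(h[...,1]>120)&(h[...,2]>60)&(np.hypot(w[...,0]-.549,w[...,1]-.12)<.02)
    print(m.sum(),np.median(w[m],0) if m.any() else "")
    m=((h[...,0]<8)|(h[...,0]>172))&(h[...,1]>120)&(w[...,1]<0)&(w[...,2]>.12)&(w[...,0]<.62); print("guard",m.sum(),np.percentile(w[m][:,2],[5,50,95]))
print(bot.get_time())
```

```text
16.525 [0.54982852 0.12063486 0.10499162]
[(0.103, 0.1035, -0.1), (0.102, 0.1019, 0.3), (0.101, 0.1009, 0.4), (0.1, 0.0999, 0.4), (0.099, 0.0989, 0.2), (0.098, 0.0979, -0.2), (0.097, 0.0971, 1.3), (0.096, 0.0962, 2.0), (0.095, 0.0951, 3.1), (0.094, 0.0941, 2.9), (0.093, 0.0931, 4.2), (0.092, 0.0921, 4.9), (0.091, 0.0911, 4.4), (0.09, 0.091, 10.7)] [-2.57316074 -0.32203439 10.52242098]
[0.549206   0.1205627  0.09096903] [-2.7734933  -0.59708691  9.91192327]
22.225 [ 0.3832331  -0.02100814 -0.33035376]
154 [0.54911274 0.12088487 0.07099866]
guard 4529 [0.16469797 0.16723596 0.16868745]
148 [0.54875589 0.1200791  0.07210243]
guard 7191 [0.16617941 0.16908529 0.17176543]
23.1583
```

View pics/both2.png

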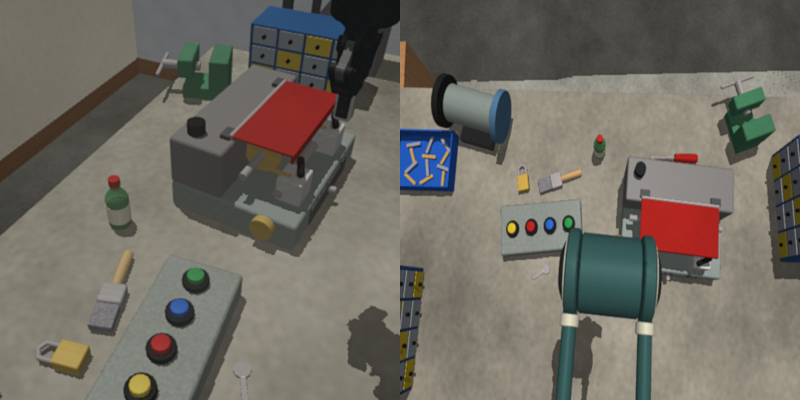

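View pics/p_side.png

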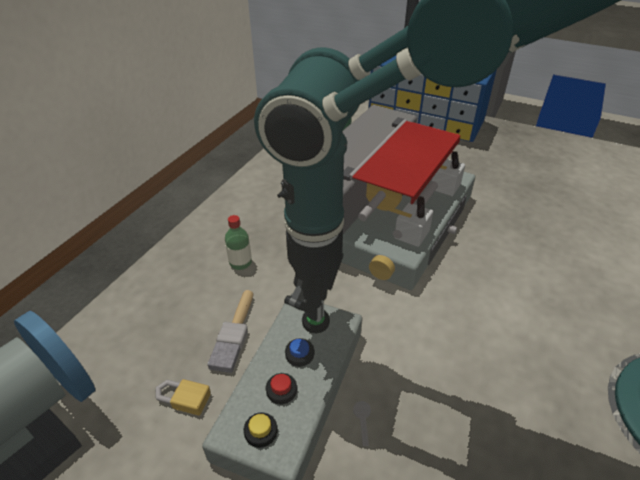

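The pressed view shows the fingers on green only (316,318). The spring travel was 6 mm before a hard stop. Afterwards green is back at z≈0.071, the guard is level, the loose things are undisturbed and the arm is clear.

```bash
python3 -c "
from bench import bot
print(bot.sign_off())"
```

```text
the job is handed in; nothing more can be done
None
```

I pushed the guard down to its stop, then pressed the green button its full 6 mm and let it spring back up; nothing else was touched, and I handed the job in at about 23 s.

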